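# Load a piston under the spring flap of a marking jig

### The arm

A 7-joint arm with a two-finger parallel gripper is mounted at the origin on a cart in front of the work surface, level with it; the furniture and walls round the work are solid. World frame = base frame: x ahead of the robot, y to its left, z up, the work surface at z = 0. Lengths are in m, angles in rad, forces in N, time in s.
With the tool pointing down it reaches from about 0.4 to 0.9 m from the base axis. Payload 5.6 kg.
Tool frame: the origin (TCP) lies midway between the tips of the shut fingers; the grasp point (between the pads) lies 19 mm behind it; z points along the fingers, y is the line along which they close (so a half turn about z gives the same grasp; the last joint's range is limited). The gripper opens to 92 mm and grips with 3 to 60 N. Pads are 20 mm wide; open, the fingers measure 128 mm over their backs; the gripper's body (75 mm by 189 mm) begins 69 mm behind the grasp point.
Start: joints at [1.092, 0.468, -0.012, 1.603, 0.006, 1.071, -0.056], TCP at [0.274, -0.589, 0.215] pointing down, gripper open.
Joint ranges: [-2.53, 2.53], [-0.31, 2.02], [-1.57, 1.55], [0.28, 2.44], [-1.29, 4.43], [0.15, 1.84], [-2.92, 2.92]. Speed limits (rad/s): [2.57, 2.57, 3.14, 3.14, 3.14, 3.14, 3.14].

### API

Orientations are given as a 3x3 rotation matrix whose columns are the frame's x, y, z axes.
In Python, from station import env, effector, solver, viewer, workorder, search_frame, tip_of gives the robot as it stands. Calls block until the motion is done:
- env.reach(position, orientation): joint-space move of the TCP to a pose.
- env.movel(position, frame=None, rate=0.15): straight line of the TCP; frame=None keeps the orientation; rate is the mean speed in m/s.
- env.goto_joints(angles): joint-space move.
- effector.release() and effector.grasp(squeeze=None): open the fingers fully, or close them until they stop; squeeze is the grip in N (None keeps the last).
- env.pause(seconds).
- solver.inverse_kinematics(position, orientation): joint angles nearest the present ones, or None.
- env.sense(): the state.
- viewer.read_camera(name): name is "scene" or "top" or "wrist"; returns (picture, depth): 384x512x3 uint8, red, green, blue; 384x512 float32, m along the optical axis (not along the pixel's ray), 0 where there is no reading.
- viewer.camera_info(name): a dict with "intrinsics" (3x3 intrinsics, pixels), "dist_coeffs" ([k1, k2, p1, p2, k3] as OpenCV has them; the pictures are not rectified), "eye" and "rotation" of the camera in the world; the wrist camera has in their place "T_tool_cam" (4x4, takes a point from camera to tool coordinates, whose origin is the TCP and whose axes are the flange's). Camera axes: x right, y up, looking along -z (the intrinsics and any distortion apply to the point x, -y, -z); pixel columns grow to the right and rows downward; lengths in m; the calibration is good to about 2 mm. A picture is of the moment at which its call begins: read the wrist's pose just before it. camera_info takes no time and is no camera call.
A pose or a line that the arm cannot do raises env.PlanningError and nothing moves.
- workorder.finish_job(): hands the job in; it is judged then, once.
Trained networks look in the newest picture that a camera, given by its name, has taken for a name from the list of things; names that differ only in an ending like _2 or _b are one class to them, and where a whole thing is asked for, a point or a joint stands for the part that bears it (a point fixed in the world has none). Each returns a list of dicts, best first, with "score" (0 to 1); they miss things now and then, are a little off and sometimes report something else, mostly with a low value. They report only what shows in the picture. A call takes as long as a camera call. They do not tell look-alikes from the thing itself.
- search_frame(camera, name): "at" ([x, y, z] in m, in world coordinates, good to about 4 mm: the middle of the surface that is visible of it).
- tip_of(camera, name): "at" ([x, y, z] in m, in world coordinates, good to about 4 mm: a listed point, or the origin of a listed thing).
The state is a dict: "t": time; "joint_positions": joint angles; "joint_velocities": joint speeds; "tau": joint torques, N m; "ee_pos": TCP position; "tcp_rot": TCP orientation; "wrist_force": force on the tool from outside, world axes, zero at the start; "moment": the same for the moment, N m; "gripper_width": finger opening in m; "grasp_force": force on a finger pad.
Only numpy, scipy, OpenCV 4.12 (cv2) and the standard library are available. Lean on these libraries where they do the work, as an engineer would, in place of code of your own. Each camera call takes 0.05 s, during which the arm holds its last target. There are 200 camera calls.

### The job

Load the piston standing in the channel of the marking jig, ready for its crown to be stamped, without gripping or lifting anything: with one fingertip press the jig's long thumb bar down and keep it down so that the spring-closed flap is held wide open, and meanwhile with the other fingertip push the piston along the channel under the flap until it is fully home in the V-shaped nest. Then let go of the bar so that the flap springs shut on the piston's crown, and move clear. Leave the other things round the jig where they are.

Things in the scene. Friction and masses are not known exactly. Their poses are not given: they have to be found in the camera images.
- jig: Marking jig, base plate 222 x 116 x 10 mm, screwed to the bench. Origin on the bench under the nest; x along the channel from its open mouth (x -172 mm) to the nest, z up. Channel floor 10 mm up; rails with inner faces at y +-29 mm, the left rising to z 35, the right to 26. The hinge runs along x at y +44, z 42, knuckles to z 47. Flap and thumb bar in two other entries.
- flap (a joint): Spring-closed steel flap, hinged on the left rail: a leaf (jig x -14 to 14) with a punch guide sleeve over the nest. 0 = shut, the sleeve 9 mm below crown height and barring the way; 0.2 = resting on a homed piston; 0.4 = wide open, sleeve 6 mm or more over the crown, leaf top at z 84 mm; hard stop at 0.5. Pressing the bar opens it (about 7 N at first, 10 N wide open); it springs shut when let go.
- thumb_bar (a point): Middle of the top face of the flap's thumb bar, a level steel strip left of the hinge and rigid with the flap: 150 mm along jig x (-150 to 0), flat for 27 mm across, with a 3 mm raised outer edge. Shut it is tilted 0.4 rad, outer edge high, this point at jig y 70, z 47 mm; wide open (0.4) it is level, its top at jig z 36 mm, this point at y 70. A fingertip may slide along it.
- nest (a point): Where the piston must stand: on the channel floor, centred under the flap's guide sleeve; at jig x 0, y 0, z 10 mm. A 90-degree V of dark steel behind it, 24 mm high, stops and centres the piston: when home its rear side (towards the mouth) is at jig x -27 mm.
- piston: The piston to load: light alloy, 55 mm diameter, 54 mm high, about 0.2 kg, standing crown up in the jig's channel, its axis 60 to 90 mm short of the nest. Origin at the centre of its underside, z up; its yaw does not matter. Push the middle of its rear side (an off-centre finger wedges against a rail): at bar height (26 mm above the channel floor) it slides without tipping.
- spare_piston: A like piston, 55 mm diameter and 54 mm high, standing on the bench to the right of the jig. Origin at its underside's centre. Leave it alone.
- bolt_tin: Round shallow tin of bolts, 75 mm across and 37 mm high, on the bench to the right of the channel's mouth. Origin at its underside's centre. Leave it alone.
- bush: Black rubber bush, a ring 34 mm across and 14 mm high, lying on the bench to the left of the thumb bar. Origin at its underside's centre. Leave it alone.
Mind the look-alikes: they are no part of the job. What is shaped like the piston but blue or turquoise is not meant.

How it is judged:
By the outcome, as a careful person would: the job done as asked, in the order asked, and still so for the second after the job is handed in, with the robot touching nothing.
It also fails if it takes over 51 s, if anything falls off the work surface, if the arm or the gripper's body presses on something with over 40 N, if the wrist force passes 120 N, or if a joint passes its speed limit or range.

## Working session

There is one attempt and no reset: what is moved stays moved. The work goes in short steps, each a Python script; the robot and the scene stay as the last script left them, time stands still between calls to the robot, and variables do not carry over. Pictures are saved under pics/ and viewed, at most 13 in all, crops included, and the job is handed in when it is done.

```bash
ls; mkdir -p pics; python3 - <<'E'
from station import *
import cv2
for c in ("scene","top"):
    p,d=viewer.read_camera(c); cv2.imwrite(f"pics/{c}0.png",p[:,:,::-1])
    i=viewer.camera_info(c); print(c,i)
    for n in ("jig","nest","thumb_bar","piston","spare_piston","bolt_tin","bush","flap"):
        try: print(n,[(r["at"],round(r["score"],2)) for r in tip_of(c,n)][:4])
        except Exception as e: print(n,e)
s=env.sense();print(s["t"],s["tcp_rot"],s["gripper_width"])
E
```

```text
pics
scene {'intrinsics': array([[352.28746292,   0.        , 257.05408945],
       [  0.        , 352.28746292, 191.70144567],
       [  0.        ,   0.        ,   1.        ]]), 'dist_coeffs': array([-0.02095502,  0.        ,  0.        ,  0.        ,  0.        ]), 'eye': array([0.14365729, 0.76673927, 0.41157142]), 'rotation': array([[-0.87961387,  0.18496617, -0.43825444],
       [-0.47566351, -0.33258873,  0.81432731],
       [ 0.00486452,  0.92475524,  0.38053132]])}
jig [([0.6092, 0.0735, -0.0038], 0.71), ([0.6116, 0.0725, 0.0095], 0.18)]
nest [([0.61, 0.0702, 0.0108], 0.55)]
thumb_bar [([0.5165, 0.1226, 0.0498], 0.82)]
piston [([0.3674, 0.1548, 0.0012], 0.87), ([0.5347, 0.0576, 0.0133], 0.76), ([0.3507, 0.0404, -0.0031], 0.59)]
spare_piston [([0.6699, -0.0318, -0.0011], 0.71)]
bolt_tin [([0.5318, -0.0793, -0.0004], 0.77)]
bush [([0.5401, 0.2059, 0.0027], 0.52), ([0.6098, 0.0725, 0.0074], 0.25)]
flap it knows: bolt_tin, bush, jig, nest, piston, spare_piston, thumb_bar
top {'intrinsics': array([[385.02963391,   0.        , 257.99077005],
       [  0.        , 385.02963391, 19
[... 382 characters left out ...]
068, 0.0005], 0.98), ([0.604, 0.0729, 0.0117], 0.59), ([0.5173, 0.1195, 0.0503], 0.34)]
nest [([0.6075, 0.0741, 0.0151], 0.66)]
thumb_bar [([0.5209, 0.124, 0.0466], 0.8)]
piston [([0.3514, 0.0369, -0.003], 0.97), ([0.3665, 0.1472, 0.0003], 0.82), ([0.5355, 0.0535, 0.0119], 0.59)]
spare_piston [([0.6707, -0.0291, -0.0012], 0.56)]
bolt_tin [([0.5321, -0.0785, 0.0008], 0.86), ([0.5351, 0.0499, 0.009], 0.27)]
bush [([0.5336, -0.0794, 0.0007], 0.5)]
flap it knows: bolt_tin, bush, jig, nest, piston, spare_piston, thumb_bar
0.8 [[ 9.06586068e-01  4.22020972e-01 -1.94237197e-05]
 [ 4.22020971e-01 -9.06586067e-01 -5.76104075e-05]
 [-4.19220739e-05  4.40315758e-05 -9.99999998e-01]] 0.09190564741825567
```

View pics/scene0.png

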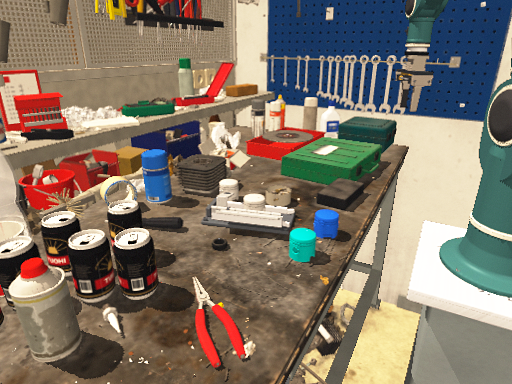

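View pics/top0.png

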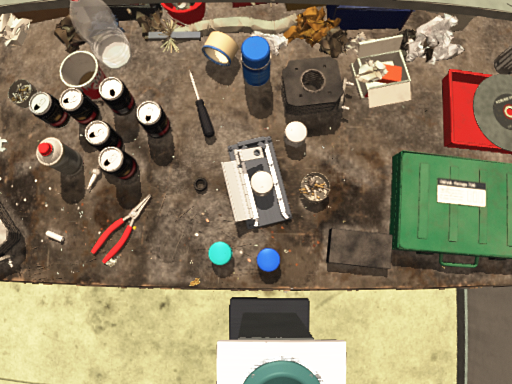

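The jig points away from the robot, with its piston at top-view (262,182). The look-alikes there are turquoise (220,253), blue (268,260) and the white spare outside the jig (296,131). Only the white one in the channel fits. Next I'll take a wrist view from above to refine the jig pose and confirm this.

View pics/w0.png

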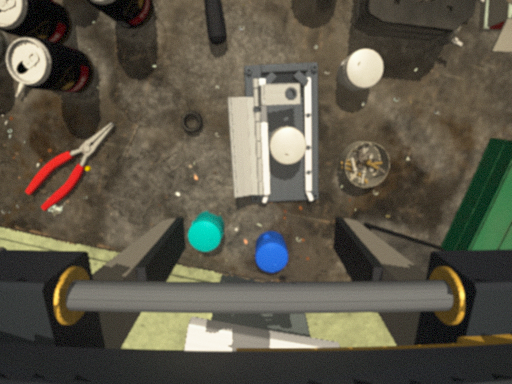

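```bash
cat > h.py <<'E'
from station import *
import numpy as np, cv2
def cloud(name,p,d,pose=None):
    i=viewer.camera_info(name); h,w=d.shape
    uv=np.stack(np.meshgrid(np.arange(w),np.arange(h)),-1).reshape(-1,1,2).astype(float)
    n=cv2.undistortPoints(uv,i["intrinsics"],i["dist_coeffs"])[:,0]
    z=d.reshape(-1); P=np.c_[n[:,0]*z,-n[:,1]*z,-z]
    if name=="wrist":
        T=i["T_tool_cam"]; P=P@T[:3,:3].T+T[:3,3]
        if pose: P=P@pose[1].T+pose[0]
    else: P=P@i["rotation"].T+i["eye"]
    P[z<=0]=np.nan
    return P
def R(phi):
    y=np.array([np.cos(phi),np.sin(phi),0]); z=np.array([0,0,-1.]); return np.c_[np.cross(y,z),y,z]
E
python3 - <<'E'
from h import *
f=np.load("w0.npz"); 
Pt=cloud("wrist",f["p"],f["d"])   # tool frame: fingers
m=(Pt[:,2]>-.06)&(Pt[:,2]<.004)&(abs(Pt[:,1])<.09)&(abs(Pt[:,0])<.04)
for lo in np.arange(-.06,.004,.008):
    for sgn in (1,-1):
        q=Pt[m&(Pt[:,2]>=lo)&(Pt[:,2]<lo+.008)&(Pt[:,1]*sgn>0)]
        if len(q): print("tool z %.3f"%lo,sgn,len(q),np.round(1e3*np.nanmin(q,0)),np.round(1e3*np.nanmax(q,0)))
pt,dt=viewer.read_camera("top")
C={"wrist":(cloud("wrist",f["p"],f["d"],(f["pos"],f["rot"])),f["p"]),"top":(cloud("top",pt,dt),pt)}
th=.21; c,s=np.cos(th),np.sin(th); N=np.array([.609,.0715])
out=[]
for k,(P,im) in C.items():
    j=(P[:,:2]-N)@np.array([[c,-s],[s,c]])
    print(k,"bench z",np.nanmedian(P[(abs(j[:,0]+.06)<.15)&(j[:,1]>-.12)&(j[:,1]<-.065)][:,2]))
    ok=(j[:,0]>-.2)&(j[:,0]<.08)&(abs(j[:,1]-.01)<.11)
    # height bands: line fits
    z=P[:,2]
    t=ok&(z>.057)&(z<.072)&(j[:,0]<-.045)
    (cx,cy),r=cv2.minEnclosingCircle((j[t]*1e3).astype(np.float32)); print("piston top",cx,cy,r,t.sum(),np.median(j[t],0)*1e3)
    for nm,zl,zh,yl,yh in (("Rrail",.022,.031,-.045,-.02),("bar",.03,.065,.05,.095)):
        t=ok&(z>zl)&(z<zh)&(j[:,1]>yl)&(j[:,1]<yh)
        vx,vy,x0,y0=cv2.fitLine((j[t]*1e3).astype(np.float32),cv2.DIST_HUBER,0,.1,.1).ravel()
        print(nm,t.sum(),"slope",vy/vx,"y@-60",y0+(-60-x0)*vy/vx,"x",np.percentile(j[t][:,0],[1,99])*1e3,"y",np.percentile(j[t][:,1],[1,99])*1e3)
    img=np.zeros((440,560,3),np.uint8); hm=np.zeros((440,560),np.float32)
    g=np.round(np.c_[(j[ok][:,0]+.2)*2000,(.12-j[ok][:,1])*2000]).astype(int); g=np.clip(g,1,[558,438])
    o=np.argsort(z[ok])
    for (a,b),v,zz in zip(g[o],im.reshape(-1,3)[ok][o],z[ok][o]):
        img[b-1:b+2,a-1:a+2]=v[::-1]
    for x in (-172,-150,0,50): cv2.line(img,(2*x+400,0),(2*x+400,440),(0,0,255),1)
    for y in (-29,0,29,58,70): cv2.line(img,(0,240-2*y),(560,240-2*y),(0,255,0),1)
    out.append(img[60:400])
cv2.imwrite("pics/rect.png",cv2.resize(np.vstack(out),None,fx=.88,fy=.88))
E
```

```text
tool z -0.060 1 477 [ -2.  47. -60.] [ 11.  64. -52.]
tool z -0.060 -1 485 [ -2. -61. -60.] [ 11. -44. -52.]
tool z -0.052 1 447 [ -8.  47. -52.] [ 11.  64. -44.]
tool z -0.052 -1 448 [ -7. -61. -52.] [ 11. -44. -44.]
tool z -0.044 1 408 [-11.  47. -44.] [ 11.  63. -36.]
tool z -0.044 -1 405 [-11. -60. -44.] [ 11. -44. -36.]
tool z -0.036 1 353 [-10.  47. -36.] [ 11.  62. -28.]
tool z -0.036 -1 347 [-11. -59. -36.] [ 11. -44. -28.]
tool z -0.028 1 300 [-11.  47. -28.] [ 11.  61. -20.]
tool z -0.028 -1 300 [-11. -58. -28.] [ 10. -44. -20.]
tool z -0.020 1 241 [-10.  47. -20.] [ 11.  61. -12.]
tool z -0.020 -1 253 [-10. -58. -20.] [ 11. -44. -12.]
tool z -0.012 1 209 [-11.  47. -12.] [10. 60. -4.]
tool z -0.012 -1 200 [-10. -57. -12.] [ 10. -44.  -4.]
tool z -0.004 1 79 [-10.  47.  -4.] [10. 57.  1.]
tool z -0.004 -1 80 [-10. -55.  -4.] [ 10. -44.   1.]
wrist bench z 0.0008535318571452621
piston top -97.66600799560547 28.984642028808594 65.91520690917969 1094 [-75.11849668  -2.19630713]
Rrail 727 slope 0.043169934 y@-60 -37.377697 x [-159.83317059   25.54261769] y [-44.47624922 -25.73533257]
bar 2096 slope 0.01445174 y@-60 66.52943 x [-152.91635044   -5.65583115] y [50.48309195 82.20989856]
top bench z nan
piston top 0.0 0.0 0.0 0 [nan nan]
  return np.nanmean(a, axis, out=out, keepdims=keepdims)
  return _methods._mean(a, axis=axis, dtype=dtype,
  ret = um.true_divide(
Traceback (most recent call last):
cv2.error: OpenCV(4.12.0) /io/opencv/modules/imgproc/src/linefit.cpp:50: error: (-215:Assertion failed) count > 0 in function 'fitLine2D_wods'
```

```bash
cat > fit.py <<'E'
from h import *
f=np.load("w0.npz"); P=cloud("wrist",f["p"],f["d"],(f["pos"],f["rot"])); im=f["p"]
th=.225; c,s=np.cos(th),np.sin(th); N=np.array([.609,.0715])
j=(P[:,:2]-N)@np.array([[c,-s],[s,c]])*1e3; z=P[:,2]*1e3
ok=(j[:,0]>-200)&(j[:,0]<80)&(abs(j[:,1]-10)<110)
t=ok&(z>57)&(z<72)&(abs(j[:,0]+75)<40)&(abs(j[:,1])<33)
print("piston",cv2.minEnclosingCircle(j[t].astype(np.float32)),j[t].mean(0),z[t].mean())
for nm,zl,zh,yl,yh in (("Lrail",32,39,20,42),("Rrail",23,30,-45,-22)):
    t=ok&(z>zl)&(z<zh)&(j[:,1]>yl)&(j[:,1]<yh)
    for x in range(-170,40,25):
        u=t&(abs(j[:,0]-x)<12)
        if u.sum()>4: print(nm,x,u.sum(),np.round(np.percentile(j[u][:,1],[3,50,97]),1))
H=np.zeros((480,600,3),np.uint8); img=H.copy()
g=np.round(np.c_[(j[ok][:,0]+200)*2,(120-j[ok][:,1])*2]).astype(int)
o=np.argsort(z[ok])
for (a,b),v,zz in zip(g[o],im.reshape(-1,3)[ok][o],z[ok][o]): img[max(b-1,0):b+2,max(a-1,0):a+2]=v[::-1]
for x in (-172,-150,-14,0,14,50): cv2.line(img,(2*x+400,0),(2*x+400,440),(0,0,255),1)
for y in (-29,0,29,44,58,70): cv2.line(img,(0,240-2*y),(560,240-2*y),(0,255,0),1)
cv2.imwrite("pics/rect.png",img)
# base-plate edges: profile of z
for x in (-150,-120,-30,20):
    u=ok&(abs(j[:,0]-x)<8)&(z>6)&(z<14)&(j[:,1]<0); print("plate right edge at",x,np.round(np.percentile(j[u][:,1],[1,5]),1))
for y in (-20,0,20,-45):
    u=ok&(abs(j[:,1]-y)<6)&(z>5.5); print("plate ends at y",y,np.round(np.percentile(j[u][:,0],[.5,2,98,99.5]),1))
E
python3 fit.py
```

```text
piston ((-75.48567962646484, -1.6860400438308716), 27.341951370239258) [-74.83361566  -1.30136243] 63.34405435275786
Lrail -145 83 [24.8 29.6 34.4]
Lrail -120 91 [26.1 30.8 34.2]
Lrail -95 93 [27.4 30.8 35.4]
Lrail -70 103 [25.9 31.8 36.5]
Lrail -45 102 [28.4 33.  37.5]
Lrail -20 69 [28.3 32.8 37.5]
Lrail 5 24 [21.8 30.  38.2]
Lrail 30 156 [20.2 26.2 36.6]
Rrail -170 10 [-43.7 -42.  -39. ]
Rrail -145 74 [-42.7 -38.4 -34.4]
Rrail -120 84 [-42.2 -37.9 -33.8]
Rrail -95 87 [-41.6 -37.9 -33.4]
Rrail -70 85 [-41.1 -37.5 -32.6]
Rrail -45 102 [-40.5 -35.7 -31.2]
Rrail -20 106 [-40.  -35.2 -30.7]
Rrail 5 108 [-39.5 -34.8 -25.4]
Rrail 30 14 [-39.3 -37.6 -31.7]
plate right edge at -150 [-57.7 -55.7]
plate right edge at -120 [-97.5 -56.5]
plate right edge at -30 [-54.3 -52.7]
plate right edge at 20 [-91.7 -88.3]
plate ends at y -20 [-167.1 -149.5   28.3   40.1]
plate ends at y 0 [-166.7 -145.8   27.3   39.4]
plate ends at y 20 [-168.2 -147.2   27.1   39.8]
plate ends at y -45 [-169.2 -165.7   46.    49.2]
```

View pics/rect.png

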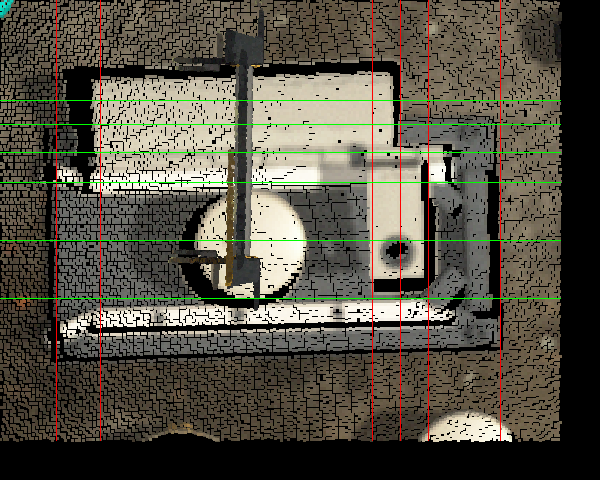

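The rectified wrist view shows the jig's piston at rect (245,243), standing in the channel between the rails, which confirms it is the one meant. The thumb bar is above it and the sleeve at (397,250). The jig pose is (0.610, 0.071) with yaw 0.25, and the piston axis is at jig x −76.

The fingertips are about 102 mm apart, so I'll set the tool at an angle:
1. Press the bar with its finger ahead of the piston and push part way.
2. Keep the bar down and swing round so that finger is behind.
3. Push the piston home.

```bash
cat >> h.py <<'E'
TH=.25; N0=np.array([.6101,.0710]); DEL=np.radians(10); G=.102
cT,sT=np.cos(TH),np.sin(TH); RJ=np.array([[cT,-sT],[sT,cT]])
def pose(px=None,a=0,by=72,z=36,py=None):
    """px,by: jig mm of pusher x / bar finger y; a deg: bar finger behind(+)/ahead(-); z: TCP height mm"""
    r=np.radians(a); u=np.array([-np.sin(r),np.cos(r)]); v=np.array([np.cos(r),np.sin(r)])
    if py is None: py=by-102*u[1]
    t=np.array([px,py])/1e3+G/2*u
    w=RJ@t+N0; U=np.r_[RJ@u,0]; V=np.r_[RJ@v,0]
    Z=np.array([0,0,-np.cos(DEL)])+np.sin(DEL)*V; Y=-U
    return np.r_[w,z/1e3],np.c_[np.cross(Y,Z),Y,Z]
def stat(msg=""):
    s=env.sense(); F=s["wrist_force"]; f=np.r_[RJ.T@F[:2],F[2]]
    print(msg,"t%.2f"%s["t"],"Fjig",np.round(f,1),"tcp",np.round(s["ee_pos"]*1e3,1)); return f
def L(rate,**k): p,o=pose(**k); env.movel(p,o,rate=rate)
E
python3 - <<'E'
from h import *
for k in (dict(px=-122,a=-49,py=4),dict(px=-77,a=-49,py=4),dict(px=-85,a=0),dict(px=-82,a=42,py=-3),dict(px=-37,a=42,py=-3)):
    q=solver.inverse_kinematics(*pose(**k)); print(None if q is None else np.round(q,2))
env.reach(*pose(px=-123,a=-49,py=4,z=110)); stat("above")
L(.1,px=-123,a=-49,py=4,z=60); stat("60")
s=env.sense();p,d=viewer.read_camera("scene"); cv2.imwrite("pics/s1.png",cv2.resize(p[140:280,160:360,::-1],None,fx=4,fy=4,interpolation=cv2.INTER_CUBIC))
E
```

```text
[-0.49  0.49  0.21  2.13  0.09  0.43 -2.57]
[-0.48  0.54  0.21  2.02  0.06  0.48 -2.53]
[ 0.16  0.51 -0.42  2.13  0.51  0.4  -1.97]
[ 0.37  0.54 -0.6   2.15  0.4   0.44 -1.09]
[ 0.33  0.59 -0.58  2.05  0.4   0.49 -1.09]
above t4.77 Fjig [ 0.1 -0.6 -0.6] tcp [519.7  86.6 110.7]
60 t5.42 Fjig [-0.4 -1.8  0. ] tcp [519.6  86.7  60.7]
```

View pics/s1.png

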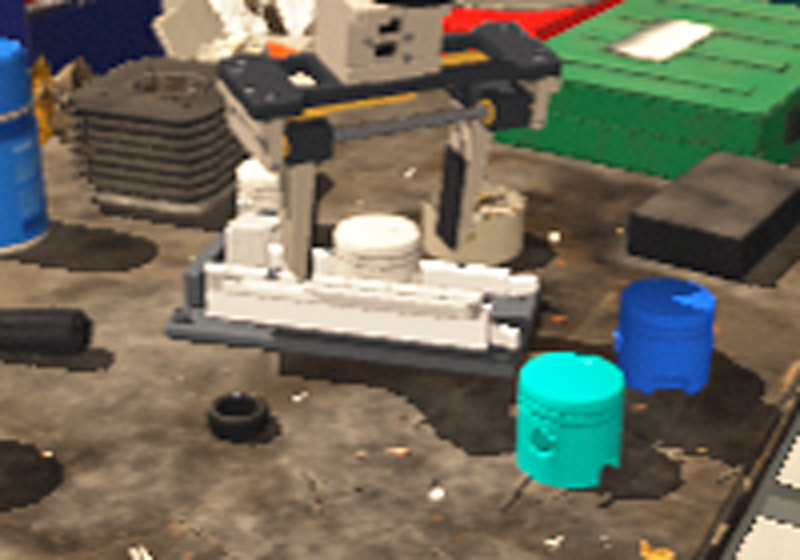

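The bar finger (300,270) is over the thumb bar, and the other finger (460,240) is behind the piston. Next I press the bar and push the piston part way.

```bash
python3 - <<'E'
from h import *
k=dict(a=-49,py=4)
L(.08,px=-123,z=46,**k); stat("46")
L(.06,px=-123,z=38,**k); stat("38")
L(.06,px=-123,z=36,**k); f0=stat("36")
for x in (-113,-104,-95,-86,-77):
    L(.05,px=x,z=36,**k); f=stat(str(x))
    if np.linalg.norm((f-f0)[:2])>20: print("STOP");break
p,d=viewer.read_camera("scene"); cv2.imwrite("pics/s2.png",cv2.resize(p[140:280,160:360,::-1],None,fx=4,fy=4,interpolation=cv2.INTER_CUBIC))
E
```

```text
46 t5.79 Fjig [ 2.5 -0.3  4.2] tcp [520.8  86.9  47.3]
38 t6.08 Fjig [ 2.2 -1.1  6.7] tcp [520.8  87.   39.4]
36 t6.33 Fjig [ 1.6 -1.4  6.8] tcp [520.9  86.9  37.7]
-113 t6.67 Fjig [-3.5 -0.   8.6] tcp [527.7  88.2  36.5]
-104 t7.01 Fjig [-5.7  0.1 10. ] tcp [535.2  90.   36.2]
-95 t7.34 Fjig [-5.8  0.   8.6] tcp [543.7  92.1  36.1]
-86 t7.67 Fjig [-5.8  0.1  9. ] tcp [552.4  94.4  36.1]
-77 t8.01 Fjig [-7.2  0.3  7.8] tcp [561.2  96.6  36.1]
```

View pics/s2.png

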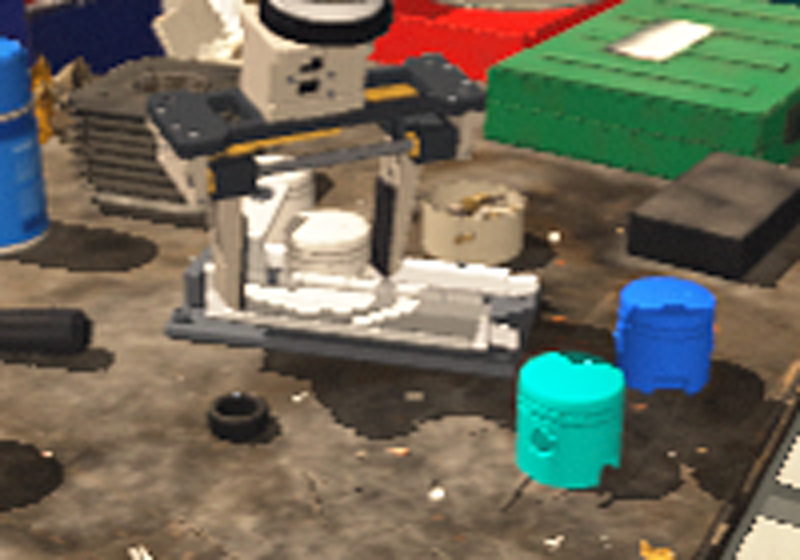

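The flap is up and the piston has moved along the channel to (330,245), with the bar still held. Next I swing the tool round, keeping the bar down.

```bash
python3 - <<'E'
from h import *
L(.06,px=-87,a=-49,py=4,z=36); stat("back")
L(.06,px=-87,a=-45,by=71.5,z=36)
for a,x in ((-36,-87),(-27,-87),(-18,-87),(-9,-87),(0,-87),(9,-86),(18,-85),(27,-84),(35,-83),(42,-82)):
    L(.035,px=x,a=a,by=72 if a<42 else 72.8,z=36); f=stat(str(a))
    if np.linalg.norm(f)>35: print("STOP");break
p,d=viewer.read_camera("scene"); cv2.imwrite("pics/s3.png",cv2.resize(p[140:280,160:360,::-1],None,fx=4,fy=4,interpolation=cv2.INTER_CUBIC))
E
```

```text
back t8.38 Fjig [1.3 0.6 8.1] tcp [555.8  96.   38. ]
-36 t8.99 Fjig [ 2.8 -0.3  7.9] tcp [549.9  87.5  38.2]
-27 t9.37 Fjig [3.  0.2 7.3] tcp [544.4  81.7  38.3]
-18 t9.74 Fjig [2.8 0.5 8.2] tcp [538.2  77.1  38.3]
-9 t10.12 Fjig [2.9 0.7 8. ] tcp [531.2  73.4  38.3]
0 t10.49 Fjig [4.1 0.  8.1] tcp [523.9  70.9  38.4]
9 t10.84 Fjig [4.9 0.6 9.2] tcp [517.2  69.8  38.4]
18 t11.19 Fjig [4.2 0.2 8.9] tcp [510.4  70.   38.5]
27 t11.54 Fjig [4.7 0.1 9.4] tcp [503.8  71.4  38.6]
35 t11.88 Fjig [ 5.8 -0.9  9.8] tcp [498.3  73.7  38.7]
42 t12.20 Fjig [ 0.5 -5.4 14. ] tcp [492.   74.3  37.9]
```

View pics/s3.png

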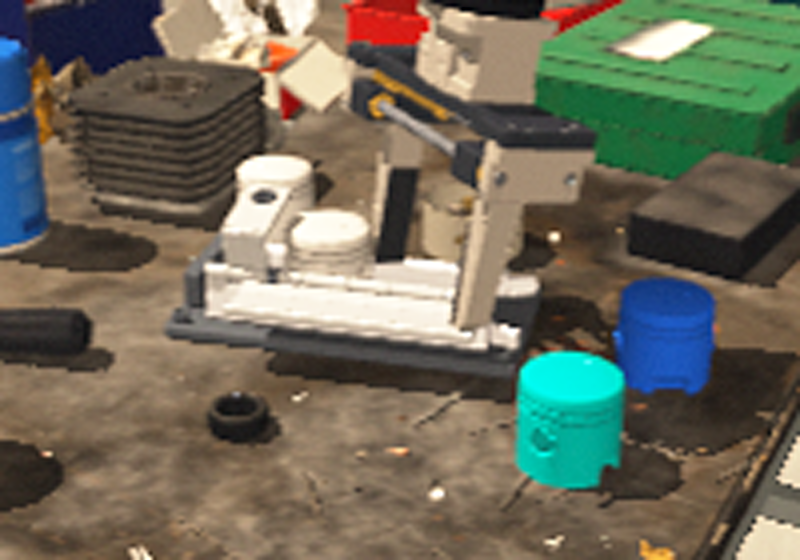

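```bash
cat > chk.py <<'E'
from h import *
def heights():
    p,d=viewer.read_camera("scene"); P=cloud("scene",p,d); j=(P[:,:2]-N0)@RJ*1e3; z=P[:,2]*1e3
    m=(abs(j[:,0])<12)&(z>15)&(z<115)
    for y0 in range(-25,40,10):
        u=m&(abs(j[:,1]-y0)<5); 
        if u.sum()>3: print("leaf y",y0,"zmax %.0f"%np.percentile(z[u],95),u.sum())
    for y0 in (58,64,70,76,82,87):
        u=(j[:,0]>-110)&(j[:,0]<-20)&(abs(j[:,1]-y0)<3)&(z>15)&(z<60)
        if u.sum()>3: print("bar y",y0,"z %.1f"%np.median(z[u]),u.sum())
    u=(z>58)&(z<70)&(abs(j[:,1])<32)&(j[:,0]<-16)&(j[:,0]>-120); 
    if u.sum()>20: print("piston-top x range",np.round(np.percentile(j[u][:,0],[2,98])),"y",np.round(np.percentile(j[u][:,1],[2,98])))
if __name__=="__main__":
    heights(); stat(); print(pose(px=-82,a=42,by=72.8,z=36)[0])
    s=env.sense(); y=s["tcp_rot"][:,1]
    for sg in (-1,1): print("tip jig",np.round(((s["ee_pos"]+sg*.051*y)[:2]-N0)@RJ*1e3,1),(s["ee_pos"]+sg*.051*y)[2])
E
python3 chk.py
```

```text
leaf y -25 zmax 26 15
leaf y -5 zmax 82 11
leaf y 5 zmax 82 16
leaf y 15 zmax 81 21
leaf y 25 zmax 78 17
leaf y 35 zmax 76 18
bar y 58 z 37.9 50
bar y 64 z 37.6 42
bar y 70 z 37.8 39
bar y 76 z 38.2 36
bar y 82 z 40.0 14
bar y 87 z 38.8 107
piston-top x range [-93. -23.] y [-19.  29.]
 t12.30 Fjig [ 2.1 -5.1 13.8] tcp [492.   74.3  37.9]
[0.4889501  0.07608472 0.036     ]
tip jig [-147.6   70.4] 0.037663967022189854
tip jig [-79.6  -5.6] 0.03817929371408246
```

The flap is confirmed held open: the bar is about level at z 38 and the leaf top at 82. I'll press slightly deeper to make up for arm compliance, then push the piston home.

```bash
python3 - <<'E'
from chk import *
k=dict(a=42,py=-1,z=34)
L(.03,px=-82,**k); f0=stat("deeper"); heights()
if abs(f0[2])<30:
  for x in (-76,-69,-62,-55,-48,-43,-40,-38.5):
    L(.05,px=x,**k); f=stat(str(x))
    if f[0]<-20 or np.linalg.norm(f)>40: print("STOP");break
  heights()
  s=env.sense(); y=s["tcp_rot"][:,1]
  for sg in (-1,1): print("tip jig",np.round(((s["ee_pos"]+sg*.051*y)[:2]-N0)@RJ*1e3,1))
E
```

```text
deeper t12.55 Fjig [-0.2 -9.6 18. ] tcp [491.8  74.7  36. ]
leaf y -25 zmax 28 19
leaf y -5 zmax 86 6
leaf y 5 zmax 86 22
leaf y 15 zmax 84 21
leaf y 25 zmax 80 23
leaf y 35 zmax 78 18
bar y 58 z 36.5 61
bar y 64 z 35.7 46
bar y 70 z 35.6 47
bar y 76 z 35.2 42
bar y 82 z 36.8 19
bar y 87 z 35.3 101
piston-top x range [-93. -22.] y [-20.  30.]
-76 t12.87 Fjig [ -9.6 -10.7  23.1] tcp [492.8  75.   34.6]
-69 t13.16 Fjig [-26.  -12.1  43.3] tcp [493.4  75.2  33.5]
STOP
leaf y -25 zmax 26 14
leaf y 5 zmax 89 23
leaf y 15 zmax 88 22
leaf y 25 zmax 82 23
leaf y 35 zmax 80 25
bar y 58 z 35.8 66
bar y 64 z 34.9 48
bar y 70 z 34.2 57
bar y 76 z 33.5 43
bar y 82 z 34.2 34
bar y 87 z 32.8 95
piston-top x range [-91. -21.] y [-19.  30.]
tip jig [-146.2   70.9]
tip jig [-77.9  -5. ]
```

```bash
python3 - <<'E'
from chk import *
L(.03,px=-81,a=42,py=-1,z=35); stat("eased")
p,d=viewer.read_camera("scene"); a=cv2.resize(p[150:250,190:310,::-1],None,fx=6,fy=6,interpolation=cv2.INTER_CUBIC)
cv2.imwrite("pics/s4.png",a)
p,d=viewer.read_camera("wrist"); cv2.imwrite("pics/w4.png",p[:,:,::-1])
E
```

```text
eased t13.76 Fjig [ 1.1 -8.5 15.1] tcp [492.3  75.6  36.9]
```

View pics/s4.png

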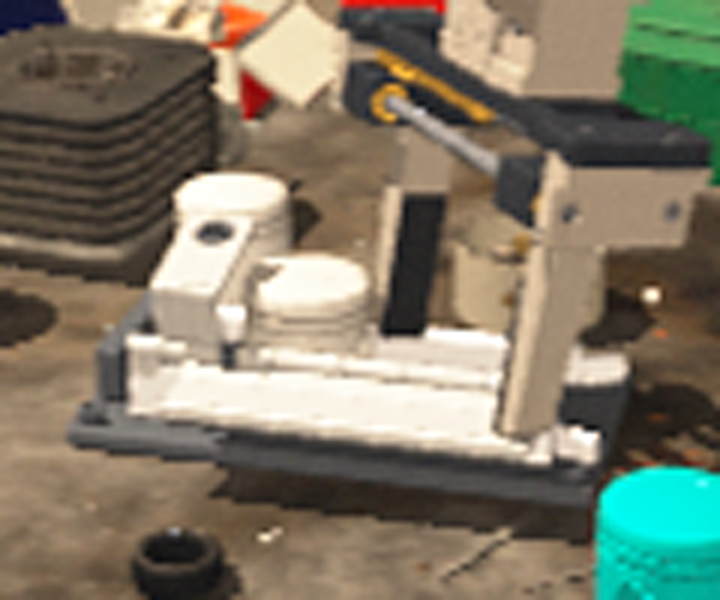

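View pics/w4.png

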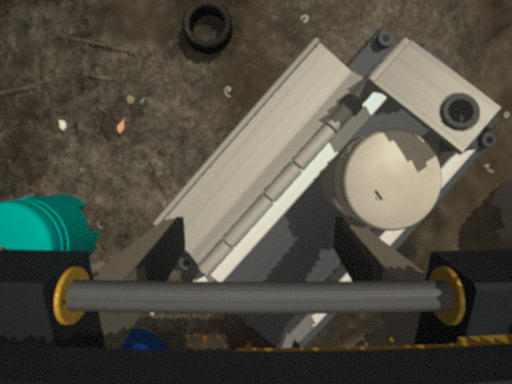

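The wrist view shows the bar finger (183,220) right at the end of the thumb bar (158,222), so its overhanging edge catches there. I'll swing back to a smaller angle, which puts that finger further onto the bar, and push along an adjusted path.

```bash
python3 - <<'E'
from chk import *
def tips():
  s=env.sense(); y=s["tcp_rot"][:,1]
  print("tips",[np.round(((s["ee_pos"]+sg*.051*y)[:2]-N0)@RJ*1e3,1) for sg in (-1,1)])
L(.03,px=-84,a=37,by=75,z=36); stat("37")
L(.03,px=-86,a=31,by=75,z=36); stat("31");tips()
L(.03,px=-82,a=33,by=76,z=36); f=stat("33"); tips(); heights()
if np.linalg.norm(f)<25:
  for x,a,b in ((-77,34,76),(-72,35,76),(-67,36,75.5),(-62,37.5,75)):
    L(.04,px=x,a=a,by=b,z=35.5); f=stat(str(x)); 
    if f[0]<-20 or np.linalg.norm(f)>35: print("STOP");break
  tips(); heights()
E
```

```text
37 t14.11 Fjig [-1.9 -8.7 14.5] tcp [491.2  72.8  37.1]
31 t14.38 Fjig [-5.  -4.6 12.8] tcp [492.3  71.3  36.5]
tips [array([-140.3,   73.2]), array([-87.8, -14.3])]
33 t14.64 Fjig [-5.6 -5.6 13.9] tcp [493.6  73.   36. ]
tips [array([-140.1,   73.6]), array([-84.6, -12. ])]
leaf y -25 zmax 27 14
leaf y -5 zmax 87 5
leaf y 5 zmax 86 23
leaf y 15 zmax 84 20
leaf y 25 zmax 82 22
leaf y 35 zmax 78 21
bar y 58 z 36.5 56
bar y 64 z 36.1 47
bar y 70 z 35.6 41
bar y 76 z 35.4 47
bar y 82 z 36.4 29
bar y 87 z 35.3 96
piston-top x range [-98. -20.] y [-21.  29.]
-77 t14.95 Fjig [-7.2 -3.6 12.5] tcp [496.9  75.3  35.3]
-72 t15.21 Fjig [-6.9 -2.6 10.8] tcp [500.3  77.3  35.1]
-67 t15.47 Fjig [-15.1  -2.5  18.9] tcp [502.1  77.   34.6]
-62 t15.72 Fjig [-22.9  -5.5  29.3] tcp [503.8  76.3  34.4]
STOP
tips [array([-132.5,   72.1]), array([-70.9,  -9.2])]
leaf y -25 zmax 25 6
leaf y 5 zmax 88 25
leaf y 15 zmax 86 19
leaf y 25 zmax 83 25
leaf y 35 zmax 80 24
bar y 58 z 35.9 53
bar y 64 z 35.0 54
bar y 70 z 34.4 49
bar y 76 z 33.7 48
bar y 82 z 34.1 31
bar y 87 z 33.5 96
piston-top x range [-83. -18.] y [-18.  30.]
```

Flap angle is now at the hard stop (bar slope about −0.12). The tool pitches under the push and presses the bar down too far, which adds drag. I'll regulate z on the vertical force.

```bash
python3 - <<'E'
from chk import *
def tips():
  s=env.sense(); y=s["tcp_rot"][:,1]
  return [np.round(((s["ee_pos"]+sg*.051*y)[:2]-N0)@RJ*1e3,1) for sg in (-1,1)]
z=37.5
L(.03,px=-68,a=37.5,by=75,z=z); f=stat("ease"); print(tips())
x=-66.;a=37.5
for i in range(9):
    z+=np.clip((f[2]-11)*.12,-1,1); z=min(z,40)
    L(.04,px=x,a=a,by=75.5-(a-37.5)*.4,z=z); f=stat("x%.0f z%.1f"%(x,z)); 
    if f[0]<-22 or np.linalg.norm(f)>38: print("STOP");break
    x+=3;a=min(a+.7,42)
print(tips()); heights()
E
```

```text
ease t16.12 Fjig [-6.5 -2.9 10.7] tcp [503.3  77.1  37.4]
[array([-132.8,   73. ]), array([-71.1,  -8.3])]
x-66 z37.5 t16.38 Fjig [-10.   -5.6  12.5] tcp [503.5  77.   36.6]
x-63 z37.6 t16.62 Fjig [-13.5  -6.2  13.3] tcp [504.8  76.6  36.3]
x-60 z37.9 t16.88 Fjig [-14.7  -9.4  15.1] tcp [506.3  76.2  36.2]
x-57 z38.4 t17.12 Fjig [-17.4 -11.5  15.4] tcp [508.1  75.6  36.3]
x-54 z38.9 t17.38 Fjig [-18.8 -14.1  17. ] tcp [509.9  75.   36.5]
x-51 z39.6 t17.62 Fjig [-21.1 -15.9  18.1] tcp [511.9  74.3  36.9]
x-48 z40.0 t17.88 Fjig [-23.2 -17.9  20. ] tcp [513.4  73.8  36.9]
STOP
[array([-126.4,   65.1]), array([-59.6, -11.9])]
leaf y -5 zmax 84 9
leaf y 5 zmax 83 21
leaf y 15 zmax 81 18
leaf y 25 zmax 79 25
leaf y 35 zmax 77 18
bar y 58 z 37.6 61
bar y 64 z 37.3 35
bar y 70 z 37.2 49
bar y 76 z 37.3 37
bar y 82 z 38.8 7
bar y 87 z 38.0 104
piston-top x range [-73. -17.] y [-18.  31.]
```

The pusher drifted to y −12 under compliance and wedged the piston sideways. I'll back off, recentre, and push with y feedback.

```bash
cat > push.py <<'E'
from chk import *
def tip():
    s=env.sense(); y=s["tcp_rot"][:,1]
    b,p=[((s["ee_pos"]+sg*.051*y)[:2]-N0)@RJ*1e3 for sg in (-1,1)]
    d=b-p; return p,b,np.degrees(np.arctan2(-d[0],d[1]))
class S: x=-67.;y=-2.;z=38.;a=45.
def step(yt,rate=.05,at=45,say=True):
    env_k=dict(px=S.x,py=S.y,a=S.a,z=S.z); L(rate,**env_k)
    s=env.sense(); F=s["wrist_force"]; f=np.r_[RJ.T@F[:2],F[2]]; p,b,a=tip()
    if say: print("t%.2f"%s["t"],"cmd x%.1f y%.1f z%.1f a%.1f"%(S.x,S.y,S.z,S.a),"P",np.round(p,1),"B",np.round(b,1),"a%.1f"%a,"z%.1f"%(s["ee_pos"][2]*1e3),"F",np.round(f,1))
    S.y+=np.clip(.7*(yt-p[1]),-3,3); S.a+=np.clip(.6*(at-a),-2,2); S.z+=np.clip(.7*(36.7-s["ee_pos"][2]*1e3),-1,1)
    return f,p
E
python3 - <<'E'
from push import *
L(.05,px=-64,a=41,py=-8,z=38)
for _ in range(4): f,p=step(-2)
for i in range(6):
    S.x+=3; f,p=step(-2)
    if f[0]<-22 or np.linalg.norm(f)>38: print("STOP");break
heights()
E
```

```text
t18.69 cmd x-67.0 y-2.0 z38.0 a45.0 P [-64.8  -7.1] B [-136.5   65.4] a44.7 z39.9 F [  0.4 -10.5  15.6]
t18.94 cmd x-67.0 y1.0 z37.0 a45.2 P [-64.8  -6.8] B [-136.6   65.7] a44.7 z39.0 F [  0.2 -16.   19.8]
t19.19 cmd x-67.0 y4.0 z36.0 a45.4 P [-65.1  -6.2] B [-136.9   66.2] a44.8 z38.0 F [ -2.2 -20.7  23. ]
t19.44 cmd x-67.0 y6.9 z35.1 a45.5 P [-65.4  -5.3] B [-137.3   67.1] a44.8 z37.0 F [ -2.7 -26.2  26.6]
t19.69 cmd x-64.0 y9.2 z34.9 a45.6 P [-64.8  -3.7] B [-136.9   68.5] a45.0 z36.0 F [ -8.6 -27.8  28.4]
STOP
leaf y -5 zmax 87 6
leaf y 5 zmax 87 24
leaf y 15 zmax 84 19
leaf y 25 zmax 81 27
leaf y 35 zmax 79 22
bar y 58 z 36.4 64
bar y 64 z 35.5 47
bar y 70 z 35.1 42
bar y 76 z 34.7 47
bar y 82 z 35.4 30
bar y 87 z 34.8 98
piston-top x range [-79. -17.] y [-15.  30.]
```

Fy builds up before any push in x, so the bar finger is bearing on the bar's raised outer edge. I'll use a steeper angle (49°), which keeps that finger at y ≈ 63 while the pusher stays central.

```bash
python3 - <<'E'
from push import *
S.x,S.y,S.a,S.z=-66,-5,49,36.5
for _ in range(3): f,p=step(-4,at=49)
if np.linalg.norm(f)<25:
  for i in range(10):
    S.x+=3; f,p=step(-4,at=49)
    if f[0]<-18 or np.linalg.norm(f)>33 or p[0]>-38: print("STOP");break
heights()
E
```

```text
t20.23 cmd x-66.0 y-5.0 z36.5 a49.0 P [-63.4  -2.8] B [-140.2   64.3] a48.9 z39.0 F [ 0.7  4.3 13.4]
t20.48 cmd x-66.0 y-5.8 z35.5 a49.1 P [-63.3  -2.9] B [-140.3   64. ] a49.0 z38.2 F [ 0.2  5.3 15.7]
t20.73 cmd x-66.0 y-6.6 z34.5 a49.1 P [-63.2  -3.1] B [-140.2   63.7] a49.0 z37.4 F [ 0.   6.1 16.2]
t20.98 cmd x-63.0 y-7.2 z34.0 a49.1 P [-62.7  -3.4] B [-139.8   63.4] a49.1 z36.2 F [-3.5  6.6 20. ]
t21.23 cmd x-60.0 y-7.6 z34.4 a49.0 P [-62.4  -3.5] B [-139.5   63.3] a49.1 z35.7 F [-10.1   7.5  22. ]
t21.48 cmd x-57.0 y-8.0 z35.1 a48.9 P [-62.1  -3.5] B [-139.1   63.3] a49.1 z35.5 F [-13.7   7.7  22.8]
t21.73 cmd x-54.0 y-8.4 z35.9 a48.9 P [-61.1  -3.6] B [-138.1   63.3] a49.1 z35.6 F [-16.9   8.3  21.8]
t21.98 cmd x-51.0 y-8.7 z36.7 a48.9 P [-58.9  -3.9] B [-135.8   63. ] a49.0 z35.9 F [-17.2   9.2  20. ]
t22.23 cmd x-48.0 y-8.7 z37.2 a48.9 P [-56.6  -4.2] B [-133.5   62.8] a49.0 z36.2 F [-18.4   9.2  20.2]
STOP
leaf y -5 zmax 86 8
leaf y 5 zmax 86 21
leaf y 15 zmax 84 19
leaf y 25 zmax 81 22
leaf y 35 zmax 79 23
bar y 58 z 36.6 59
bar y 64 z 35.9 46
bar y 70 z 35.7 47
bar y 76 z 35.6 44
bar y 82 z 36.2 24
bar y 87 z 35.4 99
piston-top x range [-70. -17.] y [-16.  31.]
```

It is moving steadily now, at about 18 N with the contact centred. I'll take a quick look to confirm the piston is upright, then continue.

```bash
python3 - <<'E'
from push import *
S.x,S.y,S.a,S.z=-46,-8.7,48.9,38
import push
p0=None
for i in range(9):
    f,p=step(-4,at=49); S.z=min(S.z,38.5)
    if f[0]<-27 or np.linalg.norm(f)>40 or p[0]>-38.5: print("STOP");break
    S.x+=2.5
heights()
p,d=viewer.read_camera("scene"); cv2.imwrite("pics/s5.png",cv2.resize(p[150:250,190:310,::-1],None,fx=6,fy=6,interpolation=cv2.INTER_CUBIC))
print(vars(S)["x"],S.y,S.z,S.a)
E
```

```text
t22.53 cmd x-46.0 y-8.7 z38.0 a48.9 P [-54.9  -4.3] B [-131.9   62.6] a49.0 z36.8 F [-19.4   8.   19.6]
t22.78 cmd x-43.5 y-8.5 z37.9 a48.9 P [-53.4  -4.5] B [-130.4   62.4] a49.0 z36.5 F [-21.6   7.7  21.8]
t23.03 cmd x-41.0 y-8.1 z38.1 a48.9 P [-51.3  -4.7] B [-128.2   62.3] a49.0 z36.5 F [-22.1   5.5  21.9]
t23.28 cmd x-38.5 y-7.6 z38.2 a48.9 P [-49.8  -4.9] B [-126.6   62.1] a48.9 z36.4 F [-24.6   4.2  23.8]
t23.53 cmd x-36.0 y-7.0 z38.5 a49.0 P [-48.3  -5.1] B [-125.1   61.9] a48.9 z36.3 F [-28.6   3.3  27.2]
STOP
leaf y -5 zmax 86 11
leaf y 5 zmax 86 22
leaf y 15 zmax 83 22
leaf y 25 zmax 81 21
leaf y 35 zmax 78 23
bar y 58 z 36.8 57
bar y 64 z 36.2 50
bar y 70 z 35.9 45
bar y 76 z 35.8 45
bar y 82 z 36.7 25
bar y 87 z 35.4 101
piston-top x range [-62. -17.] y [-16.  29.]
-36.0 -6.183679351619581 38.5 49.04565139256025
```

View pics/s5.png

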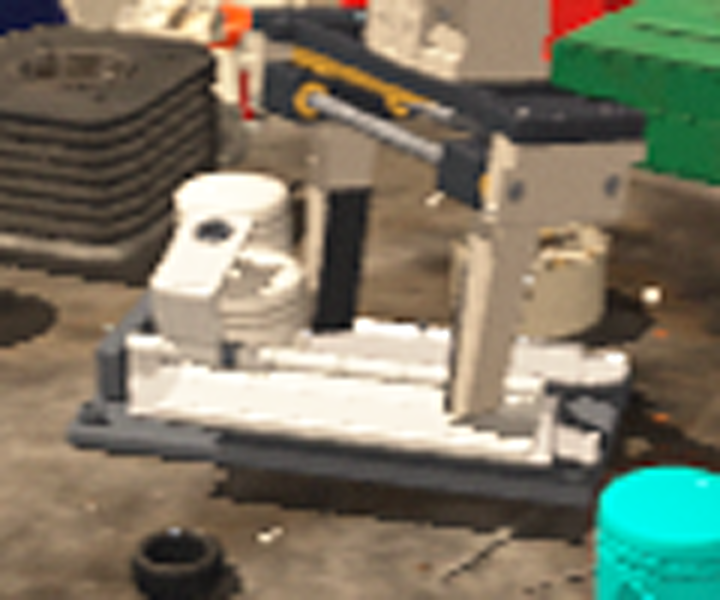

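The piston is upright and going under the raised leaf (260,290). My z cap let the pusher drag down on it, so I'll unload, remove the cap and continue with the bar slightly higher.

```bash
python3 - <<'E'
from push import *
S.x,S.y,S.a,S.z=-52,-6,49,36.5
def stepz(yt):
    f,p=step(yt,at=49); S.z+=.35  # bias: hold ~37.2
    return f,p
f,p=stepz(-4)
S.x=-47
for i in range(14):
    f,p=stepz(-4)
    if f[0]<-30 or np.linalg.norm(f)>45 or p[0]>-39: print("STOP");break
    S.x+=2.5
heights(); print(S.x,S.y,S.z,S.a)
E
```

```text
t24.11 cmd x-52.0 y-6.0 z36.5 a49.0 P [-49.3  -3.8] B [-126.3   63.1] a49.0 z39.5 F [ 0.9  3.2 16.8]
t24.36 cmd x-47.0 y-6.2 z35.9 a49.0 P [-48.6  -4. ] B [-125.7   62.8] a49.1 z37.5 F [-8.4  2.3 23.6]
t24.61 cmd x-44.5 y-6.1 z35.7 a49.0 P [-48.5  -4.2] B [-125.5   62.7] a49.1 z36.6 F [-14.2   1.7  26.8]
t24.86 cmd x-42.0 y-6.0 z36.1 a48.9 P [-47.5  -4. ] B [-124.5   62.9] a49.0 z36.5 F [-15.7   1.2  26.7]
t25.11 cmd x-39.5 y-6.0 z36.5 a48.9 P [-46.6  -4. ] B [-123.5   63. ] a49.0 z36.4 F [-18.6   1.8  26.1]
t25.36 cmd x-37.0 y-6.0 z37.1 a49.0 P [-45.6  -3.9] B [-122.6   63. ] a49.0 z36.3 F [-20.8   2.7  25.6]
t25.61 cmd x-34.5 y-6.1 z37.7 a49.0 P [-43.8  -4.1] B [-120.7   62.9] a48.9 z36.6 F [-22.3   2.9  24.2]
t25.86 cmd x-32.0 y-6.0 z38.1 a49.0 P [-41.8  -4.2] B [-118.8   62.8] a49.0 z36.8 F [-22.2   2.5  22.4]
t26.11 cmd x-29.5 y-5.8 z38.4 a49.0 P [-40.1  -4.5] B [-117.    62.5] a48.9 z36.8 F [-25.1   1.3  24.9]
t26.36 cmd x-27.0 y-5.5 z38.7 a49.1 P [-40.   -4.6] B [-116.9   62.4] a48.9 z36.7 F [-31.3   0.9  30.1]
STOP
leaf y -5 zmax 84 9
leaf y 5 zmax 84 21
leaf y 15 zmax 82 20
leaf y 25 zmax 79 21
leaf y 35 zmax 77 20
bar y 58 z 37.1 60
bar y 64 z 36.7 47
bar y 70 z 36.7 40
bar y 76 z 36.8 41
bar y 82 z 38.5 12
bar y 87 z 37.4 103
piston-top x range [-54. -16.] y [-13.  26.]
-27.0 -5.080454879583586 39.06970872055781 49.13258810893295
```

It is fully blocked at pusher x −40, where home is about −38. I'll unload and nudge again, then back the pusher off with the bar still held and measure the piston.

```bash
python3 - <<'E'
from push import *
S.x,S.y,S.a,S.z=-44,-5,49,37.5
f,p=step(-4,at=49); S.x=-36;S.z=37.5
for i in range(5):
    f,p=step(-4,at=49); S.z+=.5
    if f[0]<-36: break
    S.x+=4
S.x,S.y,S.z=-50,-5,36.5
f,p=step(-4,at=49)
s=env.sense(); pi,d=viewer.read_camera("wrist"); np.savez("w5.npz",p=pi,d=d,pos=s["ee_pos"],rot=s["tcp_rot"]); cv2.imwrite("pics/w5.png",pi[:,:,::-1])
P=cloud("wrist",pi,d,(s["ee_pos"],s["tcp_rot"])); j=(P[:,:2]-N0)@RJ*1e3; z=P[:,2]*1e3
for y in (-15,-10,-5,0,5,10,15):
    u=(abs(j[:,1]-y)<2.5)&(z>45)&(z<70)&(j[:,0]<-8)&(j[:,0]>-45); 
    if u.sum()>3: print(y,u.sum(),"rear x",np.round(np.percentile(j[u][:,0],[2,10]),1),"expected home",round(-np.sqrt(27.5**2-y*y),1), "z",np.round(np.percentile(z[u],[5,95])))
print([(r["at"],round(r["score"],2),np.round((np.array(r["at"][:2])-N0)@RJ*1e3,1)) for r in tip_of("wrist","piston")])
E
```

```text
t26.90 cmd x-44.0 y-5.0 z37.5 a49.0 P [-41.1  -3.3] B [-118.    63.7] a49.0 z40.4 F [ 1.6  3.  14.3]
t27.21 cmd x-36.0 y-5.5 z37.5 a49.0 P [-40.4  -3.7] B [-117.4   63.2] a49.0 z38.3 F [-14.3   1.9  24.7]
t27.46 cmd x-32.0 y-5.7 z37.0 a49.0 P [-40.1  -4. ] B [-117.1   62.9] a49.0 z36.9 F [-23.7   1.6  31.3]
t27.71 cmd x-28.0 y-5.7 z37.3 a49.0 P [-39.9  -4.2] B [-116.9   62.7] a49.0 z36.3 F [-32.5   1.2  36.7]
t27.96 cmd x-24.0 y-5.6 z38.1 a49.0 P [-39.4  -4.5] B [-116.2   62.6] a48.9 z36.3 F [-40.7   0.2  42.4]
t28.63 cmd x-50.0 y-5.0 z36.5 a49.1 P [-43.3  -3.1] B [-120.3   63.8] a49.0 z40.8 F [ 8.   3.9 13.5]
-15 178 rear x [-27.3 -25.8] expected home -23.0 z [61. 64.]
-10 249 rear x [-30.5 -28.8] expected home -25.6 z [61. 65.]
-5 370 rear x [-36.8 -34.8] expected home -27.0 z [55. 68.]
0 521 rear x [-44.7 -40.4] expected home -27.5 z [48. 69.]
5 487 rear x [-44.1 -43. ] expected home -27.0 z [47. 65.]
10 348 rear x [-31.6 -30.9] expected home -25.6 z [48. 65.]
15 335 rear x [-29.7 -28.9] expected home -23.0 z [48. 64.]
[([0.3669, 0.1512, -0.0008], 0.92, array([-215.8,  137.9])), ([0.6048, 0.0737, 0.0083], 0.87, array([-4.5,  3.9]))]
```

View pics/w5.png

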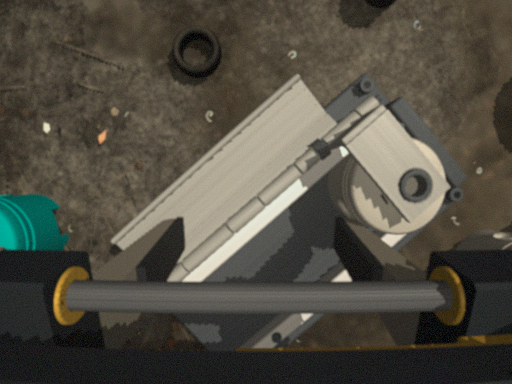

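The wrist view shows the piston under the leaf, with its crown centred near (400,190) and the sleeve at (417,184). I'll use the leaf (x ±14) as the reference in the same image to check the remaining gap.

```bash
python3 - <<'E'
from push import *
f=np.load("w5.npz"); P=cloud("wrist",f["p"],f["d"],(f["pos"],f["rot"])); j=(P[:,:2]-N0)@RJ*1e3; z=P[:,2]*1e3
near=(abs(j[:,0])<70)&(abs(j[:,1])<60)
for y in range(-14,36,8):
    u=near&(abs(j[:,1]-y)<4)&(z>72)&(z<100)&(j[:,0]>-30)
    if u.sum()>5: print("leaf y",y,np.round(np.percentile(j[u][:,0],[2,98]),1),"mid",np.round(np.percentile(j[u][:,0],[2,98]).mean(),1),"z",np.round(np.median(z[u])))
# crown: z 60..67, robust circle r=27.5
from scipy.optimize import least_squares
u=near&(z>60)&(z<67)&(j[:,0]<45)&(j[:,0]>-36)&(abs(j[:,1])<33)
q=j[u]; h=cv2.convexHull(q.astype(np.float32))[:,0]
r=least_squares(lambda c:np.hypot(*(h-c[:2]).T)-27.5,[-3,0],loss="soft_l1",f_scale=.7).x
print("crown centre",r, np.round(np.hypot(*(h-r).T),1)); print("h",np.round(h).tolist())
# rails inner faces near x -40..-80, V
for n,a,b,c,d in (("L",32,39,20,42),("R",22,30,-45,-22)):
    for x in (-70,-50):
        t=(abs(j[:,0]-x)<8)&(z>a)&(z<b)&(j[:,1]>c)&(j[:,1]<d)
        if t.sum()>4: print(n,x,np.round(np.percentile(j[t][:,1],[3,97]),1))
t=(abs(j[:,1])<60)&(z>5)&(z<14)&(j[:,0]>30)&(j[:,0]<70); print("plate far end",np.round(np.percentile(j[t][:,0],[95,98,99.5]),1))
E
```

```text
leaf y -14 [-16.1  10.7] mid -2.7 z 73.0
leaf y -6 [-16.5  10.7] mid -2.9 z 73.0
leaf y 2 [-16.5  10.9] mid -2.8 z 73.0
leaf y 10 [-16.8  10.5] mid -3.1 z 73.0
leaf y 18 [-16.6  10.4] mid -3.1 z 73.0
leaf y 26 [-16.6  10.5] mid -3.1 z 73.0
leaf y 34 [-16.5  10.3] mid -3.1 z 73.0
crown centre [-5.6726859   1.50698697] [27.6 27.3 27.3 27.4 27.4 27.3 27.3 27.2 26.5 26.7 26.8 27.  26.8 27.3
 30.5 30.8 26.8 26.9 27.  27.1 27.3 27.1 27.  27.  27.5 27.7 27.6 27.3
 27.4 27.  27.3 27.8 27.7]
h [[22.0, -1.0], [21.0, 5.0], [21.0, 6.0], [21.0, 9.0], [20.0, 11.0], [20.0, 12.0], [18.0, 14.0], [17.0, 16.0], [-15.0, 26.0], [-16.0, 26.0], [-18.0, 25.0], [-20.0, 24.0], [-26.0, 19.0], [-28.0, 17.0], [-36.0, -2.0], [-36.0, -4.0], [-24.0, -18.0], [-22.0, -20.0], [-19.0, -22.0], [-16.0, -23.0], [-13.0, -25.0], [-10.0, -25.0], [-7.0, -25.0], [-5.0, -26.0], [-1.0, -26.0], [-0.0, -26.0], [3.0, -25.0], [8.0, -22.0], [11.0, -20.0], [17.0, -13.0], [18.0, -12.0], [20.0, -8.0], [22.0, -3.0]]
L -70 [29.  37.5]
L -50 [29.1 37.5]
R -70 [-35.8 -30.1]
R -50 [-35.3 -30.1]
plate far end [45.5 45.9 46.2]
```

Relative to the leaf, the piston is about 2.5 mm short and sits against the left rail (y +1.5 to 2), touching only the left side of the V. I'll push again with the contact on its +y side so it slides right and into the V.

```bash
cat > meas.py <<'E'
from push import *
from scipy.optimize import least_squares
def meas():
    s=env.sense(); im,d=viewer.read_camera("wrist"); P=cloud("wrist",im,d,(s["ee_pos"],s["tcp_rot"])); j=(P[:,:2]-N0)@RJ*1e3; z=P[:,2]*1e3
    near=(abs(j[:,0])<70)&(abs(j[:,1])<60)
    u=near&(abs(j[:,1]-10)<25)&(z>70)&(z<100)&(j[:,0]>-30); lx=np.percentile(j[u][:,0],[2,98]).mean() if u.sum()>20 else np.nan
    u=near&(z>60)&(z<67)&(abs(j[:,0]+4)<40)&(abs(j[:,1])<31)&~((j[:,0]<-26)&(j[:,1]<10)); h=cv2.convexHull(j[u].astype(np.float32))[:,0]
    r=least_squares(lambda c:np.hypot(*(h-c[:2]).T)-27.3,[-3,0],loss="soft_l1",f_scale=.5).x
    e=[]
    for a,b,c,dd,k in ((32,39,20,42,3),(22,30,-45,-22,97)):
        t=(abs(j[:,0]+60)<18)&(z>a)&(z<b)&(j[:,1]>c)&(j[:,1]<dd); e.append(np.percentile(j[t][:,1],k) if t.sum()>4 else np.nan)
    print("leaf x %.1f z %.0f"%(lx,np.median(z[near&(abs(j[:,1]-2)<10)&(z>68)&(z<100)])),"crown",np.round(r,1),"rails",np.round(e,1),"rel",np.round([r[0]-lx,r[1]-np.mean(e)],1)); return im
E
python3 - <<'E'
from meas import *
S.x,S.y,S.a,S.z=-52,-2,52,35.5
f,p=step(2,at=55)
S.x,S.y,S.a=-50,2,55; f,p=step(4,at=55); meas()
S.x=-44
for i in range(8):
    S.z=min(S.z,38); f,p=step(4,at=55)
    if f[0]<-28 or np.linalg.norm(f)>45: break
    S.x+=3
S.x,S.z=-50,34.5
f,p=step(4,at=55); meas()
E
```

```text
t28.98 cmd x-52.0 y-2.0 z35.5 a52.0 P [-43.9   0.5] B [-124.2   63.4] a51.9 z40.4 F [10.4  3.8 17. ]
t29.23 cmd x-50.0 y2.0 z34.5 a55.0 P [-41.3   4.7] B [-124.7   63.4] a54.9 z39.8 F [11.2  4.3 18.1]
leaf x -3.1 z 77 crown [-4.3  1.8] rails [ 29.  -29.9] rel [-1.2  2.2]
t29.56 cmd x-44.0 y1.5 z33.5 a55.1 P [-40.6   4.3] B [-124.2   62.8] a55.0 z37.5 F [-3.2  4.3 26.3]
t29.81 cmd x-41.0 y1.3 z33.0 a55.1 P [-40.4   4. ] B [-123.9   62.5] a55.0 z36.3 F [-7.3  2.6 31.9]
t30.06 cmd x-38.0 y1.2 z33.2 a55.0 P [-40.2   4.1] B [-123.8   62.5] a55.0 z36.0 F [-14.6   2.5  37.5]
t30.31 cmd x-35.0 y1.2 z33.7 a55.0 P [-40.   4.] B [-123.6   62.5] a55.0 z35.7 F [-20.6   2.5  40.1]
t30.76 cmd x-50.0 y1.2 z34.5 a55.0 P [-42.8   4.8] B [-126.3   63.3] a55.0 z39.5 F [ 8.8  5.4 16.8]
leaf x -3.1 z 78 crown [-3.5  0.8] rails [ 29.  -29.9] rel [-0.4  1.2]
```

```bash
python3 - <<'E'
from meas import *
S.x,S.y,S.a,S.z=-42,2,55,36
for i in range(6):
    f,p=step(5,at=55)
    if f[0]<-30 or np.linalg.norm(f)>48: break
    S.x+=4
S.x,S.z=-52,34.5
f,p=step(4,at=55); im=meas(); cv2.imwrite("pics/w6.png",im[60:280,240:512,::-1])
E
```

```text
t31.12 cmd x-42.0 y2.0 z36.0 a55.0 P [-41.8   5. ] B [-125.5   63.4] a55.1 z38.2 F [-3.7  5.  20.1]
t31.38 cmd x-38.0 y2.0 z35.0 a55.0 P [-41.4   4.5] B [-125.    62.9] a55.1 z36.3 F [-10.7   2.7  26.8]
t31.62 cmd x-34.0 y2.4 z35.3 a54.9 P [-39.9   4.8] B [-123.4   63.4] a54.9 z36.1 F [-18.3   2.9  29.1]
t31.88 cmd x-30.0 y2.5 z35.7 a55.0 P [-39.7   4.9] B [-123.2   63.4] a55.0 z35.7 F [-28.4   2.8  36. ]
t32.12 cmd x-26.0 y2.5 z36.4 a55.0 P [-39.5   4.8] B [-123.    63.3] a55.0 z35.4 F [-37.3   1.7  40.6]
t32.80 cmd x-52.0 y2.7 z34.5 a55.0 P [-43.9   5.6] B [-127.3   64.2] a54.9 z39.6 F [10.2  4.8 16.9]
leaf x -3.1 z 77 crown [-3.4  0.4] rails [ 29.  -30.1] rel [-0.3  0.9]
```

The piston now repeats at −0.3 mm from home against a stiff stop. I'll release the bar by backing off and rising, then move clear and verify.

```bash
python3 - <<'E'
from meas import *
S.x,S.y,S.z=-57,2.5,36; step(4,at=55)
p,o=pose(px=-54,py=3,a=55,z=60); env.movel(p,o,rate=.06); stat("up60")
p[2]=.13; env.movel(p,o,rate=.12); stat("up130")
p[2]=.30; p[0]-=.06; env.movel(p,o,rate=.2); stat("up300")
im=meas(); cv2.imwrite("pics/w7.png",im[:,:,::-1])
i,d=viewer.read_camera("scene"); cv2.imwrite("pics/s7.png",np.hstack([cv2.resize(i[150:250,190:310,::-1],(480,400)),cv2.resize(im[20:220,200:360,::-1],(320,400))]))
for c in ("wrist","scene"):
  for n in ("spare_piston","bolt_tin","bush"):
    print(c,n,[r["at"] for r in tip_of(c,n)][:2])
heights()
E
```

```text
t33.17 cmd x-57.0 y2.5 z36.0 a45.0 P [-53.7   0. ] B [-125.7   72.2] a44.9 z38.6 F [ 3.1 -6.2 12.3]
up60 t33.74 Fjig [-0.  -0.1 -0.8] tcp [508.7  78.1  59.8]
up130 t34.48 Fjig [ 1.2 -0.7 -0. ] tcp [508.9  78.2 129.4]
up300 t35.52 Fjig [ 0.3  0.2 -0. ] tcp [449.   78.2 299.3]
leaf x -3.2 z 72 crown [-3.3  0.2] rails [ 29.  -30.4] rel [-0.1  0.9]
wrist spare_piston [[0.6702, -0.0304, 0.0017], [0.5273, -0.0767, 0.0019]]
wrist bolt_tin [[0.532, -0.0805, -0.0016]]
wrist bush [[0.5384, 0.2121, -0.0001]]
scene spare_piston [[0.6666, -0.0325, -0.0018]]
scene bolt_tin [[0.5325, -0.0781, -0.0042]]
scene bush [[0.5414, 0.2069, 0.0016]]
leaf y -5 zmax 75 13
leaf y 5 zmax 75 13
leaf y 15 zmax 73 13
leaf y 25 zmax 73 13
leaf y 35 zmax 74 15
bar y 58 z 40.2 40
bar y 64 z 41.0 24
bar y 70 z 42.3 22
bar y 76 z 43.4 12
bar y 82 z 47.0 11
bar y 87 z 45.8 107
piston-top x range [-31. -17.] y [-13.  24.]
```

View pics/s7.png

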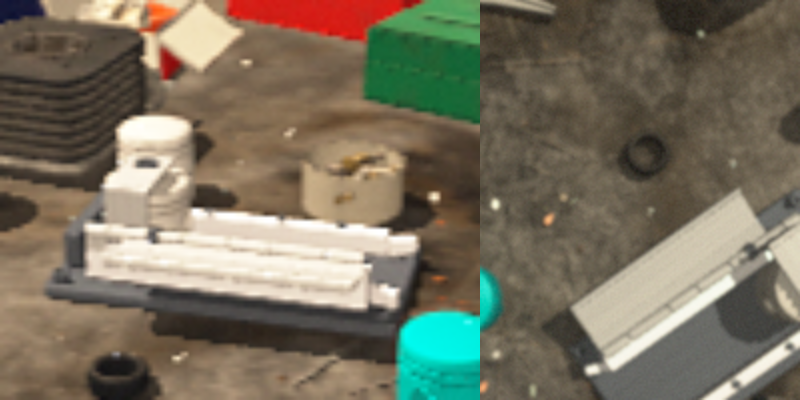

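The flap is resting on the crown: the bar slope of about 0.18 puts it at the expected 0.2. The piston is home to within 0.1 mm of the leaf centre, and the other things haven't moved. Handing in.

```bash
python3 -c "
from station import *
print(workorder.finish_job())"
```

```text
the job is handed in; nothing more can be done
None
```

The piston is home in the V nest, to within my measurement error of a millimetre or so. The flap has sprung shut on its crown, the arm is clear, the other things have not moved, and the job is handed in (verdict not shown).

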